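# Let the sample bottle out of the chute with the lever

## Task

Press down the red paddle on the long end of the lever to raise the heavy flap of the sample chute, and keep it down until the yellow sample bottle has rolled out and lies in the catch tray at the front. Then let the paddle up slowly, keeping your fingers on it, so that the flap shuts gently instead of slamming. Do not touch the flap or the bottle, and leave everything else on the bench where it is.

Things in the scene. Friction and masses are not known exactly. Their poses are not given: they have to be found in the camera images.
- chute: white sample chute fixed on the bench (place and turn vary). Origin on the bench under the ramp's middle; x points up the ramp, y to the lever's side, z up. Outside 340 mm (x) by 148 mm (y), walls 128 mm high round the flap, 80 mm in front. The 124 mm wide steel ramp falls towards -x at 11.5 degrees, 65 mm above the bench at x = 0.
- tray (a point): middle of the catch tray's floor: the open lower part of the ramp in front of the flap, 124 mm wide, from x = 0 to the 60 mm high front wall at x = -160 mm in the chute's frame
- lever (a joint): turn of the aluminium lever, rad: 0 at rest (paddle up), grows as the paddle goes down, stop at 0.5. Pivot at (50, 156, 120) mm in the chute's frame, axis along its x; the long arm runs 190 mm towards +y to the paddle, 15 degrees upward at rest, the short arm 65 mm to under an ear of the flap. The flap's weight returns it.
- paddle_top (a point): middle of the upper face of the red paddle, 48 x 48 mm, 12 mm thick, on the lever's long end; 0.18 m above the bench at rest, 0.09 m when fully down (straight down but for a few mm), 0.34 m to the +y side of the chute's middle. It takes about 4 to 10 N to press. Nothing is beneath it.
- flap (a joint): turn of the weighted flap (clear cover, steel lip and bar, about 1.2 kg), rad: 0 shut, grows as it rises; the lever raises it to about 0.45. Hinged across the ramp at x = 120 mm, 135 mm above the bench; its lip hangs down at x = 0. The bottle gets out beneath the lip above about 0.3. If the paddle is let go it falls shut hard.
- flap_lip (a point): middle of the lower edge of the flap's steel lip, 118 mm wide, about 9 mm above the ramp when shut
- bottle_center (a point): centre of the closed yellow sample bottle with a blue cap, 36 mm across, 100 mm long, lying across the ramp behind the flap's lip (x = +23 mm in the chute's frame). Once the flap is up it rolls down by itself in about 1 s and rests against the tray's front wall, its centre near x = -140 mm, 55 mm above the bench.
- media_bottle: closed amber glass bottle with a blue cap, 76 mm across, 165 mm tall, bystander; origin at the centre of its underside
- wash_bottle: white plastic bottle with a red cap, 60 mm across, 150 mm tall, bystander; origin at the centre of its underside
- jar: small glass jar with a yellow lid, 56 mm across, 60 mm tall, bystander; origin at the centre of its underside
- beaker: open glass beaker, 64 mm across, 80 mm tall, bystander; origin at the centre of its underside
- dishes: stack of clear culture dishes, 88 mm across, 45 mm tall, bystander; origin at the centre of its underside
- spoon: steel spoon lying on the bench, bystander; origin at the centre of its underside, its long axis is x
- clip_box: red plastic box, 70 x 50 x 35 mm, bystander; origin at the centre of its underside

How it is judged (in metres and radians):
On the way, in this order (a step that is already met when the one before it is completed fails the run):
1. the flap is being raised by a press of the fingers on the lever (value of joint flap above 0.12 rad and contact force between the fingers and lever above 0.5 N).
2. the bottle lies in the catch tray while the flap is still held up (x of bottle_center in the frame of chute between -0.165 and -0.115 m and y of bottle_center in the frame of chute between -0.03 and 0.03 m and z of bottle_center in the frame of chute below 0.075 m and value of joint flap above 0.2 rad), for 0.1 s.
3. the flap is shut again (value of joint flap below 0.04 rad), for 0.2 s.
At the end, for the whole second after the job is handed in: the bottle lies at rest in the catch tray against its front wall (centre 115 to 165 mm down the ramp from the chute's middle, within 30 mm of its centre line), the flap is shut (under 0.04 rad), the lever is back at rest (under 0.05 rad), and no bystander has moved by more than 20 mm (x of bottle_center in the frame of chute between -0.165 and -0.115 m and y of bottle_center in the frame of chute between -0.03 and 0.03 m and z of bottle_center in the frame of chute below 0.075 m and value of joint flap below 0.04 rad and value of joint lever below 0.05 rad and linear speed of bottle below 0.02 m/s and not (distance of media_bottle from where it was at the start of the episode above 0.02 m) and not (distance of wash_bottle from where it was at the start of the episode above 0.02 m) and not (distance of jar from where it was at the start of the episode above 0.02 m) and not (distance of beaker from where it was at the start of the episode above 0.02 m) and not (distance of dishes from where it was at the start of the episode above 0.02 m) and not (distance of spoon from where it was at the start of the episode above 0.02 m) and not (distance of clip_box from where it was at the start of the episode above 0.02 m)); the robot touches nothing.
It fails at once if the flap slammed (fell faster than 2.5 rad/s) (velocity of joint flap below -2.5 rad/s).
It fails at once if the robot touched the flap (contact force between any of the fingers, the arm and flap above 0.5 N).
It fails at once if the robot touched the bottle (contact force between any of the fingers, the arm and bottle above 0.5 N).
It fails at once if the bottle was lifted or left the chute (z of bottle_center in the frame of chute above 0.13 m or z of bottle_center in the frame of chute below 0.03 m).
It fails at once if a bystander was moved by more than 20 mm or lifted (distance of any of media_bottle, wash_bottle, jar, beaker, dishes, spoon, clip_box from where it was at the start of the episode above 0.02 m).
It also fails if it takes over 32 s, if anything falls off the work surface, if the arm or the gripper's body presses on something with over 40 N, if the wrist force passes 120 N, or if a joint passes its speed limit or range.

## Robot

A 7-joint arm with a two-finger parallel gripper is mounted at the origin on the work surface. World frame = base frame: x ahead of the robot, y to its left, z up, the work surface at z = 0. Lengths are in mm, angles in rad, forces in N, time in s.
With the tool pointing down it reaches from about 425 to 875 mm from the base axis. Payload 4.7 kg.
Tool frame: the origin (TCP) lies at the very end of the fingers, on their centre line; the grasp point (between the pads) lies behind it (arm.grip_point_offset is the z of the grasp point in the tool frame, in mm); z points along the fingers, y is the line along which they close (so a half turn about z gives the same grasp; the last joint's range is limited). The gripper opens to 85 mm and grips with 20 to 120 N. Pads are 22 mm wide; open, the fingers measure 114 mm over their backs; the gripper's body (76 mm by 85 mm) begins 54 mm behind the grasp point. The pads swing forward as they close: fully open they stand 13 mm farther back than shut.
Start: joints at [-1.09, 0.321, -0.07, 1.45, 0.023, 1.371, -0.057], TCP at [292.549, 580.465, 231.349] pointing down, gripper open.
Joint ranges: [-2.86, 2.86], [-0.3, 2.09], [-1.38, 1.24], [0.06, 2.45], [-1.56, 4.7], [0.09, 2.05], [-2.69, 2.69]. Speed limits (rad/s): [2.57, 2.57, 3.14, 3.14, 3.14, 3.14, 3.14].

## Interface

Orientations are given as a rotation vector (axis times angle).
In Python, from station import arm gives the robot as it stands.
- The arm moves only by the shell command python3 -m jog 'ROWS' [FORCE]. ROWS is JSON, a list of rows, each a list of 7 numbers: the shift along the tool's x, y, z in m, then the turn, a rotation vector about the tool's x, y, z in rad, then the closure, from 0 (fully open) to 1 (shut). In form: [[x, y, z, rx, ry, rz, hand], ...]. A call has 1 to 12 rows; each row shifts and turns the commanded pose from where the row before left it, along the tool's axes as they then stand; what a row does not reach is not made up. A row lasts 1/10 s, in which the tool goes at most 50 mm and 8.59 degrees, less where a joint would pass 70% of its speed; a pose out of reach is approached as far as the arm can. A call with a gripper value outside its range is refused whole. The fingers move at their own pace and stop on an object; FORCE is the grip in N (left out, the last holds). Time passes only in rows, so rows that do not move let the fingers close. It gives the time, the measured TCP pose, the force, the opening and the grip force at its end, in the units of the state.
- arm.get_obs(): the state, without advancing time (a new reading comes with each control period).
- arm.camera(name): name is "side" or "top"; returns a dict with "img" (400x640x3 uint8, red, green, blue), "z_map" (400x640 float32, mm along the optical axis (not along the pixel's ray), 0 where there is no reading), "fx", "fy", "cx", "cy" (pixels), "T" (4x4, takes a point from camera to world coordinates). Camera axes: x right, y up, looking along -z (the intrinsics and any distortion apply to the point x, -y, -z); pixel columns grow to the right and rows downward; lengths in mm; the calibration is good to about 2 mm. A picture is of the moment at which its call begins.
- arm.close_job(): hands the job in; it is judged then, once.
Trained networks look in a picture, given as the dict that the camera call returned (one of the last four; its "shot" number tells which), for a name from the list of things; names that differ only in an ending like _2 or _b are one class to them, and where a whole thing is asked for, a point or a joint stands for the part that bears it (a point fixed in the world has none). Each returns a list of dicts, best first, with "conf" (0 to 1); they miss things now and then, are a little off and sometimes report something else, mostly with a low value. They report only what shows in the picture. A call takes as long as a camera call.
- arm.cut_out(picture, thing): "region" (400x640 bool, what is visible of it) and "location" ([column, row] in pixels, amid what is visible of it).
The state is a dict: "time_s": time; "joint_positions": joint angles; "qd": joint speeds; "joint_torque": joint torques, N m; "ee_pos": TCP position; "tool_rot": TCP orientation; "wrist_force": force on the tool from outside, world axes, zero at the start; "torque": the same for the moment, N m; "width": finger opening in mm; "finger_force": force on a finger pad.
Only numpy, scipy, OpenCV 4.12 (cv2) and the standard library are available. Lean on these libraries where they do the work, as an engineer would, in place of code of your own. Each camera call takes 0.05 s, during which the arm holds its last target. There are 200 camera calls.

## Working session

There is one attempt and no reset: what is moved stays moved. The work goes in short steps, Python scripts to look and compute and a shell command to move; the robot and the scene stay as the last step left them, time stands still between calls to the robot, and variables do not carry over. Pictures are saved under pics/ and viewed, at most 10 in all, crops included, and the job is handed in when it is done.

```bash
mkdir -p pics
cat > h.py <<'E'
import numpy as np, cv2
from station import arm
def pts(p,m):
    r,c=np.nonzero(m&(p["z_map"]>0)); z=p["z_map"][r,c]
    X=np.stack([(c-p["cx"])/p["fx"]*z,-(r-p["cy"])/p["fy"]*z,-z,np.ones(len(z))])
    return (np.array(p["T"])@X)[:3].T
E
python3 - <<'E'
from h import *
P={}
for n in("top","side"):
    p=arm.camera(n);P[n]=p
    cv2.imwrite(f"pics/{n}.png",p["img"][:,:,::-1])
    for t in("paddle_top","chute","lever","media_bottle","wash_bottle","jar","beaker","dishes","spoon","clip_box","bottle_center"):
        d=arm.cut_out(p,t)
        if d:
            q=pts(p,d[0]["region"])
            if len(q): print(n,t,round(d[0]["conf"],2),np.round(d[0]["location"]),np.median(q,0).round(),np.percentile(q,[2,98],axis=0).round().tolist())
o=arm.get_obs();print(o["ee_pos"],o["tool_rot"],o["width"],o["time_s"],arm.grip_point_offset)
E
```

```text
top paddle_top 0.92 [301. 186.] [588. 103. 156.] [[569.0, -54.0, 7.0], [620.0, 186.0, 185.0]]
top chute 0.82 [380. 211.] [ 544. -140.   90.] [[348.0, -243.0, 5.0], [674.0, 161.0, 176.0]]
top lever 0.9 [306. 187.] [587.  94. 154.] [[568.0, -57.0, 112.0], [621.0, 185.0, 185.0]]
top media_bottle 0.75 [201. 171.] [643. 413. 112.] [[620.0, 388.0, 15.0], [683.0, 454.0, 169.0]]
top wash_bottle 0.95 [193. 240.] [437. 427. 101.] [[415.0, 409.0, 1.0], [471.0, 464.0, 153.0]]
top jar 0.53 [326. 245.] [438.  19.  59.] [[417.0, -6.0, 21.0], [462.0, 40.0, 67.0]]
top beaker 0.84 [316. 152.] [732.  60.  45.] [[691.0, 32.0, 1.0], [749.0, 86.0, 85.0]]
top dishes 0.96 [431. 199.] [ 591. -313.   44.] [[552.0, -354.0, 5.0], [634.0, -274.0, 53.0]]
top clip_box 0.55 [428. 237.] [ 473. -293.   34.] [[437.0, -325.0, 3.0], [511.0, -265.0, 42.0]]
side paddle_top 0.87 [347. 176.] [586.  89. 152.] [[569.0, -40.0, 119.0], [617.0, 180.0, 181.0]]
side chute 0.71 [360. 242.] [ 566. -180.  138.] [[502.0, -245.0, 117.0], [632.0, -81.0, 159.0]]
side lever 0.68 [347. 176.] [586.  95. 152.] [[569.0, -40.0, 25.0], [643.0, 
[... 194 characters left out ...]
36.0, 61.0]]
side jar 0.77 [299. 234.] [438.  -0.  39.] [[413.0, -13.0, -1.0], [466.0, 64.0, 62.0]]
side beaker 0.97 [387. 206.] [715.  42.  55.] [[689.0, 27.0, 6.0], [746.0, 87.0, 80.0]]
side dishes 0.86 [388. 320.] [ 588. -329.   43.] [[550.0, -360.0, 4.0], [631.0, -279.0, 47.0]]
side spoon 0.71 [258. 186.] [333. 298.  11.] [[228.0, 272.0, 1.0], [417.0, 317.0, 20.0]]
side clip_box 0.59 [386. 321.] [ 589. -329.   43.] [[550.0, -360.0, 2.0], [632.0, -278.0, 47.0]]
side bottle_center 0.72 [347. 266.] [ 528. -199.   79.] [[350.0, -258.0, 9.0], [670.0, 131.0, 161.0]]
[292.55809537 580.46197789 231.33727673] [7.26572194e-01 3.05636290e+00 1.09418303e-04] 85.34572928764209 1.2 -18.700000000000003
```

Run:
```python
from h import *
from scipy.spatial.transform import Rotation as R
for n in("top","side"):
    p=arm.camera(n)
    h=cv2.cvtColor(p["img"],cv2.COLOR_RGB2HSV)
    red=(((h[...,0]<8)|(h[...,0]>172))&(h[...,1]>130)&(h[...,2]>80))
    k,l,s,c=cv2.connectedComponentsWithStats(red.astype(np.uint8))
    for i in range(1,k):
        if s[i,4]>40:
            q=pts(p,l==i);print(n,c[i].round(),s[i,4],np.median(q,0).round(),np.percentile(q,[3,97],axis=0).round().tolist())
    d=arm.cut_out(p,"lever")
    q=pts(p,d[0]["region"]);q=q[(q[:,2]>110)]
    v=cv2.fitLine(q[:,:2].astype(np.float32),cv2.DIST_HUBER,0,.01,.01).ravel();print("lever line",v,np.degrees(np.arctan2(v[1],v[0])))
o=arm.get_obs();print(R.from_rotvec(o["tool_rot"]).as_matrix().round(3).tolist())
```

```text
top [280. 183.] 211 [598. 164. 178.] [[578.0, 144.0, 171.0], [619.0, 184.0, 187.0]]
top [427. 236.] 314 [ 473. -293.   35.] [[441.0, -317.0, 28.0], [505.0, -267.0, 42.0]]
top [185. 235.] 54 [444. 438. 151.] [[433.0, 427.0, 145.0], [454.0, 447.0, 156.0]]
lever line [1.0637108e-01 9.9432653e-01 5.8786414e+02 7.2443260e+01] 83.89383
side [343. 157.] 174 [598. 161. 175.] [[575.0, 139.0, 168.0], [620.0, 184.0, 181.0]]
side [335. 321.] 685 [ 470. -308.   33.] [[438.0, -330.0, 11.0], [503.0, -275.0, 37.0]]
lever line [1.12900496e-01 9.93606329e-01 5.86038025e+02 6.87704010e+01] 83.51745
[[-0.893, 0.45, 0.0], [0.45, 0.893, 0.0], [-0.0, 0.0, -1.0]]
```

View pics/top.png

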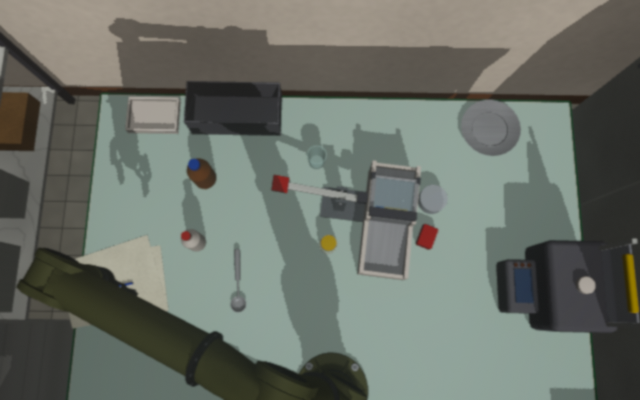

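View pics/side.png

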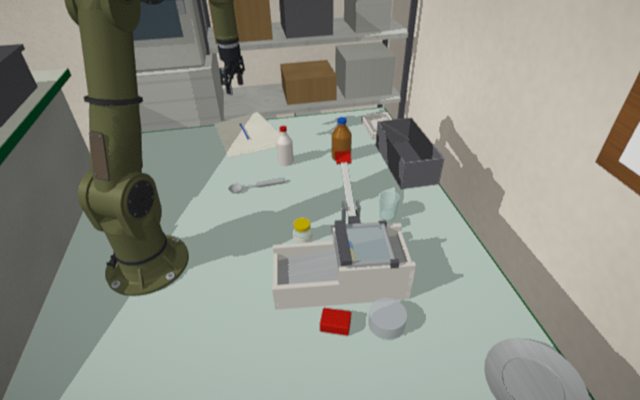

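The top view shows the red paddle at (280,183), the flap and lip near (392,212) and the jar at (328,243). The side view shows the paddle at (343,157), just in front of the media bottle. The paddle's top is at about (598,163,180) mm, so I'm moving above it and shutting the fingers on the way.

```bash
python3 -m jog '[[-0.02,-0.01,-0.01,0,0,0,0.5],[-0.04,-0.02,0,0,0,0,1],[-0.04,-0.02,0,0,0,0,1],[-0.04,-0.02,0,0,0,0,1],[-0.04,-0.02,0,0,0,0,1],[-0.04,-0.02,0,0,0,0,1],[-0.04,-0.02,0,0,0,0,1],[-0.04,-0.02,0,0,0,0,1],[-0.04,-0.02,0,0,0,0,1],[-0.04,-0.02,0,0,0,0,1],[-0.04,-0.02,0,0,0,0,1],[-0.02,-0.01,0,0,0,0,1]]' 40
python3 -m jog '[[0,0,0,0,0,0,1],[0,0,0,0,0,0,1]]'
```

```text
time_s: 2.6
ee_pos: [588.9, 180.7, 241.6]
tool_rot: [0.735, 3.052, -0.003]
wrist_force: [0.6, -0.4, 0.1]
width: 0.1
finger_force: 0.0
time_s: 2.8
ee_pos: [586.4, 186.1, 241.2]
tool_rot: [-0.728, -3.056, -0.001]
wrist_force: [-0.3, 1.9, 0.1]
width: 0.3
finger_force: 0.0
```

```bash
python3 -m jog '[[-0.021,-0.015,0,0,0,0,1],[0,0,0.02,0,0,0,1],[0,0,0.02,0,0,0,1],[0,0,0,0,0,0,1],[0,0,0,0,0,0,1]]'
python3 - <<'E'
from h import *
p=arm.camera("side");cv2.imwrite("pics/s2.png",cv2.resize(p["img"][90:240,260:440,::-1],None,fx=4,fy=4))
E
```

```text
time_s: 3.3
ee_pos: [597.7, 165.0, 201.6]
tool_rot: [-0.722, -3.057, -0.001]
wrist_force: [-0.0, -0.3, 0.2]
width: 0.2
finger_force: 0.0
```

View pics/s2.png

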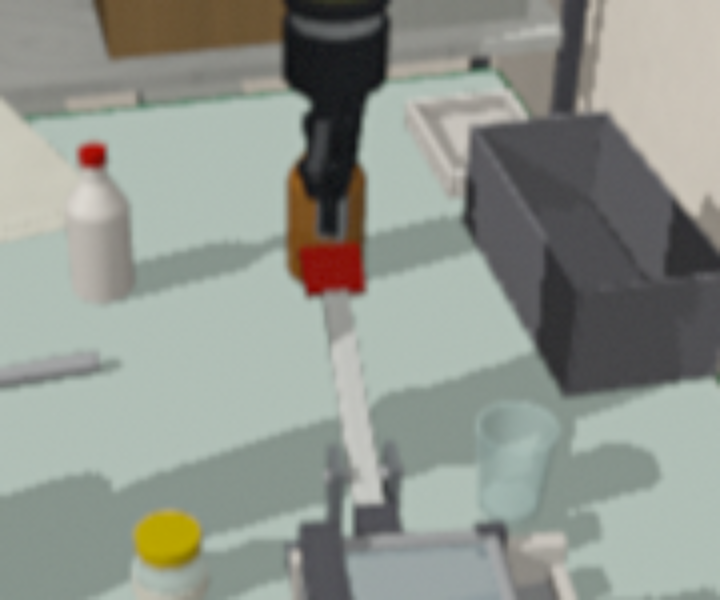

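The finger tips, at crop pixel (332,235), are just above the middle of the paddle at (332,268). Next I press.

```bash
python3 -m jog '[[0,0,0.01,0,0,0,1],[0,0,0.01,0,0,0,1],[0,0,0.01,0,0,0,1],[0,0,0.01,0,0,0,1],[0,0,0.01,0,0,0,1],[0,0,0,0,0,0,1]]'
```

```text
time_s: 3.95
ee_pos: [598.5, 164.2, 150.7]
tool_rot: [0.726, 3.057, 0.002]
wrist_force: [-0.4, 2.1, 3.1]
width: 0.4
finger_force: 1.6
```

```bash
python3 -m jog '[[0,0,0.01,0,0,0,1],[0,0,0.01,0,0,0,1],[0,0,0.01,0,0,0,1],[0,0,0.01,0,0,0,1],[0,0,0.01,0,0,0,1],[0,0,0.005,0,0,0,1],[0,0,0,0,0,0,1],[0,0,0,0,0,0,1],[0,0,0,0,0,0,1],[0,0,0,0,0,0,1],[0,0,0,0,0,0,1],[0,0,0,0,0,0,1]]'
python3 -m jog '[[0,0,0,0,0,0,1],[0,0,0,0,0,0,1],[0,0,0,0,0,0,1],[0,0,0,0,0,0,1],[0,0,0,0,0,0,1],[0,0,0,0,0,0,1],[0,0,0,0,0,0,1],[0,0,0,0,0,0,1]]'
python3 - <<'E'
from h import *
p=arm.camera("side");cv2.imwrite("pics/s3.png",cv2.resize(p["img"][130:320,250:440,::-1],None,fx=3,fy=3))
p=arm.camera("top");d=arm.cut_out(p,"bottle_center");print([(x["conf"],x["location"],np.median(pts(p,x["region"]),0)) for x in d])
E
```

```text
time_s: 5.15
ee_pos: [598.7, 163.4, 96.7]
tool_rot: [0.726, 3.056, 0.001]
wrist_force: [1.7, 3.9, 3.6]
width: 0.3
finger_force: 2.2
time_s: 5.95
ee_pos: [598.5, 163.2, 96.4]
tool_rot: [0.727, 3.056, 0.0]
wrist_force: [2.3, 3.6, 2.9]
width: 0.1
finger_force: 2.3
[(0.54, [383.6, 266.9], array([ 370.05591766, -159.39497733,   68.66147194]))]
```

View pics/s3.png

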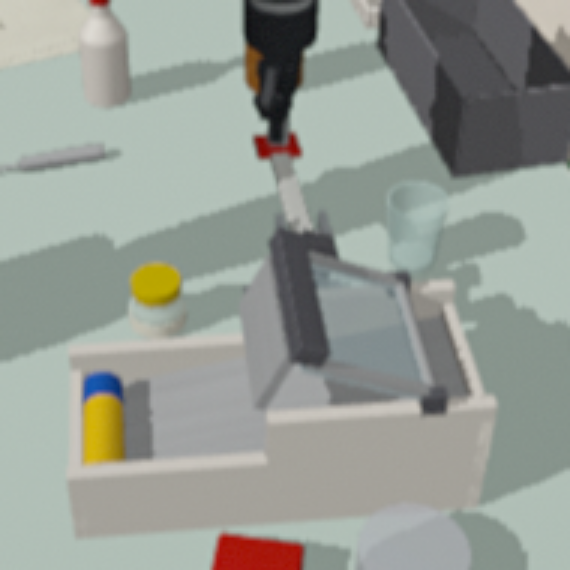

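The flap is up and the bottle lies against the tray's front wall (crop (103,425)). Now I let the paddle up slowly.

```bash
python3 -m jog '[[0,0,-0.002,0,0,0,1],[0,0,-0.003,0,0,0,1],[0,0,-0.003,0,0,0,1],[0,0,-0.003,0,0,0,1],[0,0,-0.003,0,0,0,1],[0,0,-0.003,0,0,0,1],[0,0,-0.003,0,0,0,1],[0,0,-0.003,0,0,0,1],[0,0,-0.003,0,0,0,1],[0,0,-0.003,0,0,0,1],[0,0,-0.003,0,0,0,1],[0,0,-0.003,0,0,0,1]]'
python3 -m jog '[[0,0,-0.003,0,0,0,1],[0,0,-0.003,0,0,0,1],[0,0,-0.003,0,0,0,1],[0,0,-0.003,0,0,0,1],[0,0,-0.003,0,0,0,1],[0,0,-0.003,0,0,0,1],[0,0,-0.003,0,0,0,1],[0,0,-0.003,0,0,0,1],[0,0,-0.003,0,0,0,1],[0,0,-0.003,0,0,0,1],[0,0,-0.003,0,0,0,1],[0,0,-0.003,0,0,0,1]]'
python3 -m jog '[[0,0,-0.002,0,0,0,1],[0,0,-0.002,0,0,0,1],[0,0,-0.002,0,0,0,1],[0,0,-0.002,0,0,0,1],[0,0,-0.002,0,0,0,1],[0,0,-0.002,0,0,0,1],[0,0,-0.002,0,0,0,1],[0,0,-0.002,0,0,0,1],[0,0,-0.002,0,0,0,1],[0,0,-0.002,0,0,0,1],[0,0,-0.002,0,0,0,1],[0,0,-0.002,0,0,0,1]]'
python3 -m jog '[[0,0,-0.01,0,0,0,1],[0,0,-0.02,0,0,0,1],[0,0,-0.02,0,0,0,1],[0,0,0,0,0,0,1],[0,0,0,0,0,0,1]]'
python3 - <<'E'
from h import *
p=arm.camera("side");cv2.imwrite("pics/s4.png",cv2.resize(p["img"][110:320,250:440,::-1],None,fx=2.8,fy=2.8))
E
```

```text
time_s: 7.3
ee_pos: [598.3, 162.8, 131.5]
tool_rot: [-0.727, -3.056, 0.001]
wrist_force: [-1.7, 1.4, 4.8]
width: 0.0
finger_force: 2.2
time_s: 8.5
ee_pos: [598.6, 163.1, 167.6]
tool_rot: [0.726, 3.056, -0.0]
wrist_force: [-0.5, -3.0, 2.9]
width: 0.1
finger_force: 1.7
time_s: 9.7
ee_pos: [598.5, 163.2, 191.5]
tool_rot: [0.727, 3.056, 0.0]
wrist_force: [-0.6, -0.3, 0.0]
width: 0.4
finger_force: 0.0
time_s: 10.2
ee_pos: [598.7, 163.2, 241.9]
tool_rot: [0.726, 3.055, 0.001]
wrist_force: [0.4, 0.2, 0.3]
width: 0.2
finger_force: 0.0
```

View pics/s4.png

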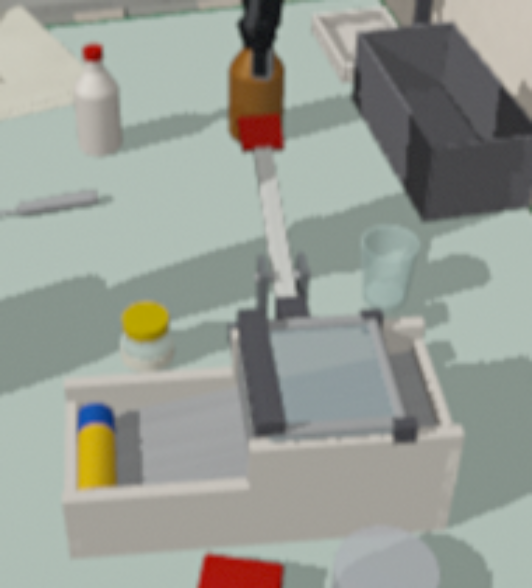

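The flap is shut (crop (320,375)), the paddle is up (260,132), the bottle is in the tray (97,450) and the fingers are clear. I'm handing the job in.

```bash
python3 -c "
from station import arm
print(arm.close_job())"
```

```text
the job is handed in; nothing more can be done
None
```

The job is handed in, with no verdict returned: the last picture shows the bottle lying in the catch tray, the flap shut, the paddle back up with the fingers clear of it, and no bystander visibly moved.

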